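Start the toothbrush steriliser

ROBOT

A 6-joint arm with a two-finger parallel gripper is mounted at the origin on the work surface. World frame = base frame: x ahead of the robot, y to its left, z up, the work surface at z = 0. Lengths are in m, angles in rad, forces in N, time in s.
With the tool pointing down it reaches from about 0.375 to 0.9 m from the base axis. Payload 3.1 kg.
Tool frame: the origin (TCP) lies on the mounting face of the last link; the fingertips stand 173 mm ahead of it and the grasp point (between the pads) lies 155 mm ahead of it; z points along the fingers, y is the line along which they close (so a half turn about z gives the same grasp; the last joint's range is limited). The gripper opens to 85 mm and grips with 20 to 120 N. Pads are 22 mm wide; open, the fingers measure 114 mm over their backs; the gripper's body (76 mm by 85 mm) begins 54 mm behind the grasp point. The pads swing forward as they close: fully open they stand 13 mm farther back than shut.
Start: joints at [1.137, 0.527, 1.433, -0, 1.181, -0.178], TCP at [0.157, 0.605, 0.405] pointing down, gripper open.
Joint ranges: [-3.08, 3.08], [-0.75, 2.2], [0.22, 2.44], [-1.43, 4.57], [0, 2.65], [-2.85, 2.85]. Speed limits (rad/s): [2.79, 2.79, 3.14, 3.14, 3.14, 3.14].

INTERFACE

Orientations are given as a unit quaternion [x, y, z, w].
In Python, from cell import env gives the robot as it stands.
- The arm moves only by the tool jog_arm, never from a script. Its argument "moves" is a list of rows, each an object with "grip": the opening, from 0 (shut) to 1 (fully open); "offset": the shift along the world's x, y, z in mm, a list of three; "dr": the turn, a rotation vector about the world's x, y, z in degrees, a list of three. A call has exactly 8 rows; each row is the pose to reach, as a shift and turn from the pose commanded when the call began; what a row does not reach only later rows make up. A row lasts 1/10 s, in which the tool goes at most 50 mm and 8.59 degrees, less where a joint would pass 70% of its speed; a pose out of reach is approached as far as the arm can. A call with a gripper value outside its range is refused whole. The fingers move at their own pace and stop on an object; "force" is the grip in N (left out, the last holds). Time passes only in rows, so rows that repeat a pose let the fingers close, or fill a call up. It gives the time, the measured TCP pose, the force, the opening and the grip force at its end, in the units of the state.
- env.get_obs(): the state, without advancing time (a new reading comes with each control period).
- env.read_camera(name): name is "scene" or "side" or "wrist"; returns a dict with "frame" (384x512x3 uint8, blue, green, red), "intrinsics" (3x3 intrinsics, pixels), "eye" and "orientation" of the camera in the world. Camera axes: x right, y up, looking along -z (the intrinsics and any distortion apply to the point x, -y, -z); pixel columns grow to the right and rows downward; lengths in m; the calibration is good to about 2 mm. The wrist camera is an equidistant fisheye: a pixel r from the principal point sees the ray r / f radians off the axis. A picture is of the moment at which its call begins. There is no depth.
- env.job_done(): hands the job in; it is judged then, once.
Trained networks look in a picture, given as the dict that the camera call returned (one of the last four; its "shot" number tells which), for a name from the list of things; names that differ only in an ending like _2 or _b are one class to them, and where a whole thing is asked for, a point or a joint stands for the part that bears it (a point fixed in the world has none). Each returns a list of dicts, best first, with "score" (0 to 1); they miss things now and then, are a little off and sometimes report something else, mostly with a low value. They report only what shows in the picture. A call takes as long as a camera call.
- env.cut_out(picture, name): "pixels" (384x512 bool, what is visible of it).
- env.spot_point(picture, name): "location" ([x, y, z] in m, in the coordinates of the camera as it stood for that picture, good to about 4 mm: a listed point, or the origin of a listed thing).
The state is a dict: "time_s": time; "joint_positions": joint angles; "qd": joint speeds; "effort": joint torques, N m; "tool_pos": TCP position; "eef_rot": TCP orientation; "force": force on the tool from outside, world axes, zero at the start; "moment": the same for the moment, N m; "grip_width": opening from 0.0 (shut) to 1.0 (fully open); "grasp_force": force on a finger pad.
Only numpy, scipy, OpenCV 4.12 (cv2) and the standard library are available. Lean on these libraries where they do the work, as an engineer would, in place of code of your own. Each camera call takes 0.05 s, during which the arm holds its last target. There are 200 camera calls.

TASK

The UV steriliser box on the vanity top is loaded with toothbrushes and stands open: set it going on its two-dot programme with the closed fingertips. Ease the lid down from its top side until it is fully shut, without slamming it or reaching under it, then switch on at the red rocker by pressing down its raised near end, then press the timer key with two dots fully down, and last the round green start key fully down, letting each key come up again. Only push and press, gently: do not pinch or lift anything or open the lid any further, press no other key, and leave the things standing beside the box where they are.

Things in the scene. Friction and masses are not known exactly. Their poses are not given: they have to be found in the camera images.
- steriliser: UV steriliser box, white plastic, fixed to the vanity top, 250 (x) x 320 (y) x 120 mm high with the lid shut. Origin: on the vanity top under the middle of the box; own x points away from the user (towards the lid hinge), y to the user's left, z up. Turned up to 0.25 rad about z. Its front part is the sloping control deck with the rocker and keys; the lidded chamber lies behind.
- deck (a point): Middle of the control deck's surface (box frame -89, 0, 78 mm), a grey strip sloping 0.26 rad (15 deg) down towards the user, 66 mm high in front, 89 mm at the back. Rocker and keys stand on it in a row; box y in mm, user's left to right: red rocker 124, black timer keys 60, 15, -30, red stop key -78, green start key -126. The shut lid, 120 mm high, begins 36 mm beyond the row.
- lid (a joint): Lid angle (rad): 0 = fully shut, grows as it opens; starts 0.9 to 1.15. The lid (white frame, amber window, 171 mm from hinge to front edge, 320 mm wide, 22 mm thick) is hinged on its far edge; the stiff, damped hinge keeps it wherever it is left. At its front part 2 to 5 N pushes it down at 0.05 m/s. Its underside has a clear guard plate and a black seal round the rim: not to be touched.
- lid_hinge (a point): Middle of the lid's hinge axis, which is the box's y axis direction; box frame (118, 0, 98) mm.
- lid_push (a point): Point on the lid's outer (top) face, mid-width, 150 mm from the hinge and 21 mm in from the front edge, where to push it down; 22 mm above the hinge when shut. Moves with the lid; its z is the outward normal of that face, its x runs from the front edge towards the hinge.
- rocker (a joint): Mains rocker angle (rad): 0 = off (near end raised, as at the start), 0.36 = on (near end pushed down, far end raised). A stiff pivot keeps it as it is left, so press it fully home; it takes about 3 N at the pushed end.
- rocker_on (a point): On the raised near end of the rocker, where to press it (by its white dot), 13 mm nearer the user than the pivot. Red rocker, 40 mm front to back, 24 mm wide, in a black bezel; two flat halves in a shallow V. Pressed in, the near half lies parallel to the deck, about 9 mm above it; before, its near edge stands 7 mm higher. Press square to the deck. z: roughly off that half.
- timer1 (a joint): Travel of the timer key with 1 dot (m): 0 = up, 0.005 = fully down; springs back up. 1.3 N starts it, 4 N takes it fully down.
- timer1_top (a point): Timer key with ONE yellow dot: black square key 26 x 26 mm, standing 10 mm above the deck when up. The point is the middle of its top face; z is square off the deck (press along -z), x points up the slope, away from the user.
- timer2 (a joint): Travel of the timer key with 2 dots (m): 0 = up, 0.005 = fully down; springs back up. 1.3 N starts it, 4 N takes it fully down.
- timer2_top (a point): Timer key with TWO yellow dots (the middle of the three): black square key 26 x 26 mm, standing 10 mm above the deck when up. The point is the middle of its top face; z is square off the deck (press along -z), x points up the slope, away from the user.
- timer3 (a joint): Travel of the timer key with 3 dots (m): 0 = up, 0.005 = fully down; springs back up. 1.3 N starts it, 4 N takes it fully down.
- timer3_top (a point): Timer key with THREE yellow dots: black square key 26 x 26 mm, standing 10 mm above the deck when up. The point is the middle of its top face; z is square off the deck (press along -z), x points up the slope, away from the user.
- stop (a joint): Travel of the stop key (m): 0 = up, 0.005 = fully down; springs back up. 1.3 N starts it, 4 N takes it fully down.
- stop_top (a point): Stop key: round, red, 28 mm across, standing 10 mm above the deck when up. The point is the middle of its top face; z is square off the deck (press along -z), x points up the slope, away from the user.
- start (a joint): Travel of the start key (m): 0 = up, 0.005 = fully down; springs back up. 1.3 N starts it, 4 N takes it fully down.
- start_top (a point): Start key: round, green, 28 mm across, the rightmost, standing 10 mm above the deck when up. The point is the middle of its top face; z is square off the deck (press along -z), x points up the slope, away from the user.
- soap_pump: Loose black soap pump bottle, 62 mm wide, 160 mm high, stands beside the box. Origin: centre of its underside. Leave alone.
- tumbler: Loose white ceramic tumbler with two toothbrushes, 68 mm wide, 95 mm high (brushes to 185 mm), stands beside the box. Origin: centre of its underside. Leave alone.
- shampoo: Loose green shampoo bottle with black cap, 60 mm wide, 165 mm high, stands beside the box. Origin: centre of its underside. Leave alone.
- cream_jar: Loose amber cream jar with white lid, 64 mm wide, 55 mm high, stands beside the box. Origin: centre of its underside. Leave alone.

How it is judged:
By the outcome, as a careful person would: the job done as asked, in the order asked, and still so for the second after the job is handed in, with the robot touching nothing.
It also fails if it takes over 51 s, if anything falls off the work surface, if the arm or the gripper's body presses on something with over 40 N, if the wrist force passes 120 N, or if a joint passes its speed limit or range.

## Working session

There is one attempt and no reset: what is moved stays moved. The work goes in short steps, Python scripts to look and compute and a tool call to move; the robot and the scene stay as the last step left them, time stands still between calls to the robot, and variables do not carry over. Pictures are saved under pics/ and viewed, at most 10 in all, crops included, and the job is handed in when it is done.

Besides the shell and the picture viewer there is one more tool, called after "Request:" as name(argument=value, ...) on one line, values as JSON. jog_arm: Moves the arm, as the interface text tells. Its arguments: {"type":"object","properties":{"moves":{"type":"array"},"force":{"type":"number"}},"required":["moves"]}

```bash
mkdir -p pics; cat > h.py <<'E'
import numpy as np, cv2
from scipy.spatial.transform import Rotation as R
from cell import env
def spots(cam,names):
    p=env.read_camera(cam); Rc=R.from_quat(p["orientation"]) if np.size(p["orientation"])==4 else R.from_matrix(p["orientation"])
    out={}
    for n in names:
        r=env.spot_point(p,n)
        out[n]=[(round(d["score"],2),np.round(Rc.apply(d["location"])+p["eye"],4)) for d in r[:2]]
    return p,out
E
python3 - <<'E'
from h import *
N="steriliser deck lid_hinge lid_push rocker_on timer1_top timer2_top timer3_top stop_top start_top soap_pump tumbler shampoo cream_jar".split()
for c in ("scene","side"):
    p,o=spots(c,N); cv2.imwrite(f"pics/{c}0.png",p["frame"]); print(c,p["eye"])
    for n in N: print(n,*[(s,x.tolist()) for s,x in o[n]])
o=env.get_obs(); print(o["time_s"],o["tool_pos"],o["eef_rot"],o["force"])
E
```

```text
scene [ 0.91326929 -0.35533558  0.86339732]
steriliser
deck (0.84, [0.5154, -0.1638, 0.0793])
lid_hinge (0.78, [0.7139, -0.1208, 0.0965])
lid_push (0.66, [0.6421, -0.1367, 0.2328])
rocker_on (0.45, [0.471, -0.0494, 0.0887])
timer1_top (0.39, [0.4991, -0.105, 0.088])
timer2_top (0.39, [0.5088, -0.1526, 0.0872])
timer3_top (0.66, [0.5189, -0.1957, 0.0869])
stop_top (0.58, [0.5303, -0.2441, 0.0909])
start_top (0.61, [0.5397, -0.2865, 0.0877]) (0.51, [0.5004, -0.103, 0.0908])
soap_pump (0.8, [0.6094, 0.0971, 0.0057]) (0.34, [0.4974, -0.1054, 0.09])
tumbler (0.66, [0.4909, 0.0747, -0.0005])
shampoo (0.61, [0.597, -0.3841, -0.0063])
cream_jar (0.82, [0.7071, -0.3652, -0.0012])
side [ 0.35304405 -0.86554041  0.76271484]
steriliser (0.74, [0.6027, -0.1448, 0.0012])
deck (0.69, [0.5179, -0.1654, 0.079])
lid_hinge (0.67, [0.713, -0.1168, 0.0967]) (0.54, [0.7067, -0.3651, 0.0013])
lid_push (0.86, [0.639, -0.1299, 0.2283])
rocker_on (0.45, [0.4687, -0.0496, 0.0898])
timer1_top (0.65, [0.5411, -0.2905, 0.0868]) (0.5, [0.498, -0.1048, 0.0886])
timer2_top (0.7, [0.5098, -0.1473, 0.0923])
timer3_top (0.57, [0.5236, -0.1967, 0.0892])
stop_top (0.5, [0.5285, -0.2421, 0.0854])
start_top (0.71, [0.537, -0.289, 0.087])
soap_pump (0.62, [0.6119, 0.0972, -0.0048])
tumbler (0.8, [0.4907, 0.0737, 0.002])
shampoo
cream_jar (0.79, [0.7061, -0.3599, -0.0003]) (0.51, [0.6392, -0.1303, 0.2321])
1.5 [0.15747739 0.6048107  0.40471643] [ 1.27069633e-01  9.91893799e-01  4.17494340e-06 -1.62350289e-05] [ 0.01529698 -0.23177709  0.55317815]
```

```bash
cat > fit.py <<'E'
from h import *
s,c=np.sin(.26),np.cos(.26)
k=lambda y:[-.089-.010*s,y,.078+.010*c]
B={"deck":[-.089,0,.078],"lid_hinge":[.118,0,.098],"timer1_top":k(.06),"timer2_top":k(.015),"timer3_top":k(-.03),"stop_top":k(-.078),"start_top":k(-.126),"steriliser":[0,0,0]}
M=[("deck",.5154,-.1638,.0793),("lid_hinge",.7139,-.1208,.0965),("timer1_top",.4991,-.105,.088),("timer2_top",.5088,-.1526,.0872),("timer3_top",.5189,-.1957,.0869),("stop_top",.5303,-.2441,.0909),("start_top",.5397,-.2865,.0877),
("steriliser",.6027,-.1448,.0012),("deck",.5179,-.1654,.079),("lid_hinge",.713,-.1168,.0967),("timer1_top",.498,-.1048,.0886),("timer2_top",.5098,-.1473,.0923),("timer3_top",.5236,-.1967,.0892),("stop_top",.5285,-.2421,.0854),("start_top",.537,-.289,.087)]
P=np.array([B[m[0]] for m in M]);W=np.array([m[1:] for m in M])
p=P[:,:2]-P[:,:2].mean(0);w=W[:,:2]-W[:,:2].mean(0)
a=np.arctan2((p[:,0]*w[:,1]-p[:,1]*w[:,0]).sum(),(p*w).sum())
Rz=R.from_euler("z",a); t=W.mean(0)-Rz.apply(P).mean(0); t[2]=0
world=lambda b:Rz.apply(b)+t
E
python3 - <<'E'
from fit import *
print(a,t,np.round((world(P)-W)*1000,1).tolist())
for n in B: print(n,world(B[n]).round(4))
for L in ([.642,-.1367,.2328],[.639,-.1299,.2283]):
    b=Rz.inv().apply(np.array(L)-t)-B["lid_hinge"]; print(b, np.arctan2(b[2],-b[0])-np.arctan2(.022,.15))
for r in ([.471,-.0494,.0887],[.4687,-.0496,.0898]): print(Rz.inv().apply(np.array(r)-t))
E
python3 -c "
import cv2,numpy as np
a=cv2.imread('pics/scene0.png');b=cv2.imread('pics/side0.png')
cv2.imwrite('pics/both.png',cv2.resize(np.vstack([a,b]),(400,600)))"
```

```text
0.22278237833812162 [ 0.60152339 -0.14505022  0.        ] [[-0.7, -0.9, -1.3], [2.7, 1.8, 1.5], [-0.1, -1.8, -0.3], [0.1, 1.9, 0.5], [-0.1, 1.2, 0.8], [-0.9, 2.7, -3.2], [0.4, -1.7, -0.0], [-1.2, -0.3, -1.2], [-3.2, 0.7, -1.0], [3.6, -2.2, 1.3], [1.0, -2.0, -0.9], [-0.9, -3.4, -4.6], [-4.8, 2.2, -1.5], [0.9, 0.7, 2.3], [3.1, 0.8, 0.7]]
deck [ 0.5147 -0.1647  0.078 ]
lid_hinge [ 0.7166 -0.119   0.098 ]
timer1_top [ 0.499  -0.1068  0.0877]
timer2_top [ 0.5089 -0.1507  0.0877]
timer3_top [ 0.5188 -0.1945  0.0877]
stop_top [ 0.5294 -0.2414  0.0877]
start_top [ 0.5401 -0.2882  0.0877]
steriliser [ 0.6015 -0.1451  0.    ]
[-0.07667878 -0.00079921  0.1348    ] 0.907980187292028
[-0.07810222  0.00649557  0.1303    ] 0.8851875026436206
[-0.10616434  0.12212474  0.0887    ]
[-0.10845169  0.12243786  0.0898    ]
```

View pics/scene0.png

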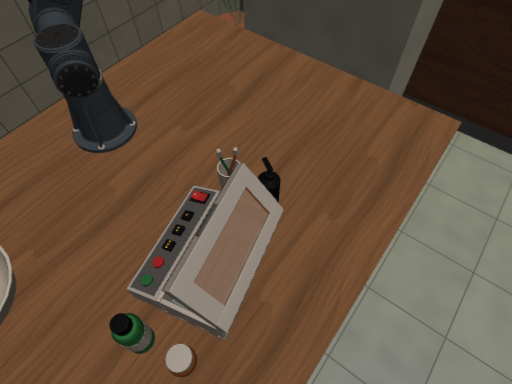

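View pics/side0.png

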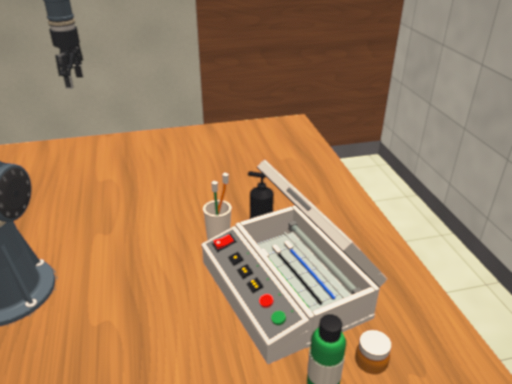

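```bash
python3 - <<'E'
from fit import *
# vertical tool, x half width 11mm; corner on the lid face 150 mm from hinge
for th in [1.1,1.0,.95,.9,.8,.7,.6,.5,.4,.3,.2,.1,.05,0,-.03]:
    b=np.array([.118-.15*np.cos(th)+.022*np.sin(th)+.011,0,.098+.15*np.sin(th)+.022*np.cos(th)+.173])
    print(th,(world(b)*1000).round(0))
q=R.from_matrix(Rz.as_matrix()@np.diag([-1,1,-1])); cur=R.from_quat(env.get_obs()["eef_rot"])
print((q*cur.inv()).as_rotvec(degrees=True))
E
```

```text
1.1 [ 680. -127.  415.]
1.0 [ 666. -130.  409.]
0.95 [ 660. -132.  406.]
0.9 [ 653. -133.  402.]
0.8 [ 641. -136.  394.]
0.7 [ 629. -139.  384.]
0.6 [ 619. -141.  374.]
0.5 [ 609. -143.  362.]
0.4 [ 601. -145.  350.]
0.3 [ 594. -147.  336.]
0.2 [ 588. -148.  322.]
0.1 [ 584. -149.  308.]
0.05 [ 582. -149.  300.]
0 [ 581. -150.  293.]
-0.03 [ 580. -150.  288.]
[-2.71215159e-04 -1.92024751e-03  2.73650705e+01]
```

Request:
jog_arm(moves=[{"grip":0,"offset":[40,-30,20],"dr":[0,0,4]},{"grip":0,"offset":[80,-60,40],"dr":[0,0,8]},{"grip":0,"offset":[115,-95,60],"dr":[0,0,12]},{"grip":0,"offset":[150,-130,75],"dr":[0,0,16]},{"grip":0,"offset":[185,-165,85],"dr":[0,0,20]},{"grip":0,"offset":[220,-200,95],"dr":[0,0,24]},{"grip":0,"offset":[250,-240,100],"dr":[0,0,27]},{"grip":0,"offset":[275,-280,100],"dr":[0,0,27.5]}])

```text
time_s: 2.3
tool_pos: [0.428, 0.3323, 0.5056]
eef_rot: [-0.113, 0.994, 0.001, 0.002]
force: [0.7, 0.1, 0.3]
grip_width: -0.003
grasp_force: 0.0
```

Request:
jog_arm(moves=[{"grip":0,"offset":[20,-35,0],"dr":[0,0,0]},{"grip":0,"offset":[45,-78,0],"dr":[0,0,0]},{"grip":0,"offset":[70,-121,0],"dr":[0,0,0]},{"grip":0,"offset":[95,-164,0],"dr":[0,0,0]},{"grip":0,"offset":[120,-207,0],"dr":[0,0,0]},{"grip":0,"offset":[145,-250,0],"dr":[0,0,0]},{"grip":0,"offset":[170,-293,0],"dr":[0,0,0]},{"grip":0,"offset":[195,-336,0],"dr":[0,0,0]}])

```text
time_s: 3.1
tool_pos: [0.6222, -0.0042, 0.5045]
eef_rot: [-0.112, 0.994, 0.0, 0.0]
force: [-0.2, -0.3, -0.2]
grip_width: 0.0
grasp_force: 0.0
```

Request:
jog_arm(moves=[{"grip":0,"offset":[24,-43,0],"dr":[0,0,0]},{"grip":0,"offset":[45,-80,0],"dr":[0,0,0]},{"grip":0,"offset":[62,-114,0],"dr":[0,0,0]},{"grip":0,"offset":[62,-114,-25],"dr":[0,0,0]},{"grip":0,"offset":[60,-116,-55],"dr":[0,0,0]},{"grip":0,"offset":[57,-116,-75],"dr":[0,0,0]},{"grip":0,"offset":[52,-117,-80],"dr":[0,0,0]},{"grip":0,"offset":[48,-117,-85],"dr":[0,0,0]}])

```text
time_s: 3.9
tool_pos: [0.6694, -0.1194, 0.4193]
eef_rot: [-0.112, 0.994, -0.0, -0.0]
force: [-0.4, 0.4, 1.3]
grip_width: 0.002
grasp_force: 0.0
```

```bash
python3 - <<'E'
from h import *
o=env.get_obs(); print(o["time_s"],o["tool_pos"],o["eef_rot"],o["force"])
for c in ("side","scene"):
    p,s=spots(c,["lid_push"]); print(s); cv2.imwrite(f"pics/{c}1.png",p["frame"])
a=[cv2.imread(f"pics/{c}1.png")[100:350,100:450] for c in("side","scene")]
cv2.imwrite("pics/c1.png",np.hstack(a))
E
```

```text
3.9 [ 0.66935976 -0.11936606  0.4192519 ] [-1.12321969e-01  9.93671860e-01 -1.37428869e-05 -9.79601287e-05] [-0.38315551  0.35794457  1.27082596]
{'lid_push': [(0.61, array([ 0.6406, -0.1274,  0.2332]))]}
{'lid_push': [(0.72, array([ 0.6436, -0.1351,  0.2298])), (0.25, array([ 0.7137, -0.1163,  0.0978]))]}
```

View pics/c1.png

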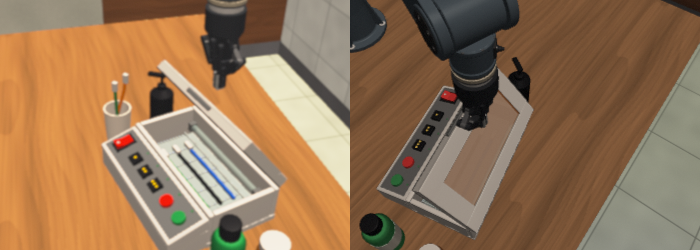

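Request:
jog_arm(moves=[{"grip":0,"offset":[0,0,0],"dr":[0,0,0]},{"grip":0,"offset":[-4,-2,-4],"dr":[0,0,0]},{"grip":0,"offset":[-8,-4,-7],"dr":[0,0,0]},{"grip":0,"offset":[-11,-5,-10],"dr":[0,0,0]},{"grip":0,"offset":[-14,-6,-12],"dr":[0,0,0]},{"grip":0,"offset":[-17,-7,-14],"dr":[0,0,0]},{"grip":0,"offset":[-20,-8,-16],"dr":[0,0,0]},{"grip":0,"offset":[-22,-9,-18],"dr":[0,0,0]}])

```text
time_s: 4.9
tool_pos: [0.6475, -0.1282, 0.4016]
eef_rot: [-0.112, 0.994, 0.0, 0.0]
force: [0.5, 1.1, 2.5]
grip_width: -0.001
grasp_force: 0.8
```

Request:
jog_arm(moves=[{"grip":0,"offset":[-3,-1,-4],"dr":[0,0,0]},{"grip":0,"offset":[-6,-2,-7],"dr":[0,0,0]},{"grip":0,"offset":[-10,-3,-10],"dr":[0,0,0]},{"grip":0,"offset":[-13,-3,-13],"dr":[0,0,0]},{"grip":0,"offset":[-16,-4,-15.5],"dr":[0,0,0]},{"grip":0,"offset":[-19,-5,-18],"dr":[0,0,0]},{"grip":0,"offset":[-22,-5,-21],"dr":[0,0,0]},{"grip":0,"offset":[-25,-6,-24],"dr":[0,0,0]}])

```text
time_s: 5.7
tool_pos: [0.6223, -0.1342, 0.3772]
eef_rot: [-0.112, 0.994, -0.0, -0.0]
force: [-0.2, -0.1, 1.0]
grip_width: -0.0
grasp_force: 0.7
```

```bash
python3 - <<'E'
from h import *
o=env.get_obs(); print(o["time_s"],o["tool_pos"],o["force"])
for c in ("side","scene"):
    p,s=spots(c,["lid_push"]); print(s)
    if c=="side": cv2.imwrite("pics/s2.png",p["frame"][120:330,150:430])
E
```

```text
5.7 [ 0.62230133 -0.13424363  0.37717557] [-0.16379112 -0.11081587  0.96318661]
{'lid_push': [(0.74, array([ 0.609 , -0.1371,  0.2086]))]}
{'lid_push': [(0.62, array([ 0.6108, -0.1417,  0.2066]))]}
```

View pics/s2.png

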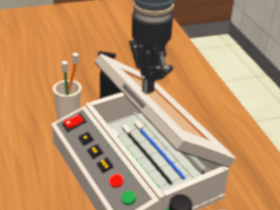

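Request:
jog_arm(moves=[{"grip":0,"offset":[-3,-1,-3.5],"dr":[0,0,0]},{"grip":0,"offset":[-6,-1,-7],"dr":[0,0,0]},{"grip":0,"offset":[-9,-2,-10.5],"dr":[0,0,0]},{"grip":0,"offset":[-12,-3,-14],"dr":[0,0,0]},{"grip":0,"offset":[-14.5,-3,-17],"dr":[0,0,0]},{"grip":0,"offset":[-17,-4,-20.5],"dr":[0,0,0]},{"grip":0,"offset":[-19,-5,-24],"dr":[0,0,0]},{"grip":0,"offset":[-21.5,-5,-27.5],"dr":[0,0,0]}])

```text
time_s: 6.7
tool_pos: [0.6008, -0.1394, 0.3495]
eef_rot: [-0.112, 0.994, -0.0, -0.0]
force: [1.2, -1.1, 0.6]
grip_width: 0.005
grasp_force: 0.5
```

Request:
jog_arm(moves=[{"grip":0,"offset":[-2,0,-3.5],"dr":[0,0,0]},{"grip":0,"offset":[-4,-1,-7],"dr":[0,0,0]},{"grip":0,"offset":[-6,-1,-11],"dr":[0,0,0]},{"grip":0,"offset":[-8,-2,-15],"dr":[0,0,0]},{"grip":0,"offset":[-9.5,-2,-18.5],"dr":[0,0,0]},{"grip":0,"offset":[-11,-3,-22],"dr":[0,0,0]},{"grip":0,"offset":[-12,-3,-25.5],"dr":[0,0,0]},{"grip":0,"offset":[-13,-3,-29],"dr":[0,0,0]}])

```text
time_s: 7.5
tool_pos: [0.5878, -0.1423, 0.3206]
eef_rot: [-0.112, 0.994, -0.0, -0.0]
force: [0.2, -0.2, 0.9]
grip_width: 0.005
grasp_force: 0.5
```

Request:
jog_arm(moves=[{"grip":0,"offset":[-1,0,-3],"dr":[0,0,0]},{"grip":0,"offset":[-2,0,-6],"dr":[0,0,0]},{"grip":0,"offset":[-3,0,-9],"dr":[0,0,0]},{"grip":0,"offset":[-4,-1,-12],"dr":[0,0,0]},{"grip":0,"offset":[-4.5,-1,-15],"dr":[0,0,0]},{"grip":0,"offset":[-5,-1,-17],"dr":[0,0,0]},{"grip":0,"offset":[-5.5,-1,-19],"dr":[0,0,0]},{"grip":0,"offset":[-6,-1,-21],"dr":[0,0,0]}])

```text
time_s: 8.3
tool_pos: [0.5821, -0.1433, 0.2998]
eef_rot: [-0.112, 0.994, -0.0, 0.0]
force: [-0.2, -1.7, 0.3]
grip_width: 0.002
grasp_force: 0.3
```

Request:
jog_arm(moves=[{"grip":0,"offset":[0,0,-1],"dr":[0,0,0]},{"grip":0,"offset":[0,0,-2],"dr":[0,0,0]},{"grip":0,"offset":[-0.5,0,-3],"dr":[0,0,0]},{"grip":0,"offset":[-0.5,0,-4],"dr":[0,0,0]},{"grip":0,"offset":[-0.5,0,-5],"dr":[0,0,0]},{"grip":0,"offset":[-1,0,-6],"dr":[0,0,0]},{"grip":0,"offset":[-1,0,-7],"dr":[0,0,0]},{"grip":0,"offset":[-1,0,-7.5],"dr":[0,0,0]}])

```text
time_s: 9.1
tool_pos: [0.5811, -0.1432, 0.2935]
eef_rot: [-0.112, 0.994, -0.0, 0.0]
force: [-1.6, 1.1, 8.9]
grip_width: -0.0
grasp_force: 4.6
```

```bash
python3 - <<'E'
from h import *
o=env.get_obs(); print(o["time_s"],o["tool_pos"],o["force"])
for c in ("side","scene"):
    p,s=spots(c,["lid_push"]); print(s)
    if c=="side": cv2.imwrite("pics/s3.png",cv2.resize(p["frame"][150:350,190:400],None,fx=2.5,fy=2.5))
E
```

```text
9.1 [ 0.58112488 -0.14322298  0.2934519 ] [-1.62364131  1.13114733  8.9488793 ]
{'lid_push': []}
{'lid_push': [(0.69, array([ 0.5395, -0.2888,  0.0866])), (0.65, array([ 0.5707, -0.1528,  0.1197]))]}
```

View pics/s3.png

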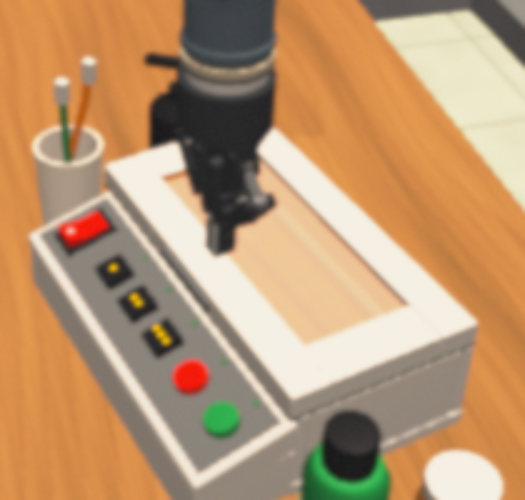

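Request:
jog_arm(moves=[{"grip":0,"offset":[0,0,-0.5],"dr":[0,0,0]},{"grip":0,"offset":[0,0,-1],"dr":[0,0,0]},{"grip":0,"offset":[0,0,-1],"dr":[0,0,0]},{"grip":0,"offset":[0,0,-1],"dr":[0,0,0]},{"grip":0,"offset":[0,0,3],"dr":[0,0,0]},{"grip":0,"offset":[0,0,20],"dr":[0,0,0]},{"grip":0,"offset":[0,0,50],"dr":[0,0,0]},{"grip":0,"offset":[0,0,80],"dr":[0,0,0]}])

```text
time_s: 10.1
tool_pos: [0.5808, -0.1431, 0.3725]
eef_rot: [-0.112, 0.994, 0.001, -0.001]
force: [-0.2, -0.3, -0.2]
grip_width: -0.0
grasp_force: 0.0
```

```bash
python3 - <<'E'
from fit import *
o=env.get_obs(); print(o["time_s"],o["tool_pos"],o["force"])
for c2 in ("side","scene"):
    p,s_=spots(c2,["lid_push","rocker_on","timer1_top","timer2_top","timer3_top","stop_top","start_top"]); 
    for k_,v in s_.items(): print(k_,[(q,(Rz.inv().apply(x-t)*1000).round(1).tolist()) for q,x in v])
X=np.array([c,0,s]);n=np.array([-s,0,c])
for nm,xs,y,h in [("rocker",-.014,.124,.009),("timer2",0,.015,.005),("start",0,-.126,.005)]:
    for d in (.05,.008,0):
        print(nm,d,(world(np.array([-.089,y,.078])+xs*X+(h+d+.173)*n)*1000).round(1))
print("n",Rz.apply(n),"rot",Rz.apply([0,-np.degrees(.26),0]))
E
```

```text
10.1 [ 0.58081084 -0.14311748  0.37246208] [-0.21023005 -0.25135473 -0.22107772]
lid_push [(0.68, [-35.7, 6.0, 123.6]), (0.49, [-92.3, 62.6, 89.7])]
rocker_on [(0.68, [-106.4, 125.2, 88.7]), (0.57, [-1.3, 0.8, 0.6])]
timer1_top [(0.73, [-91.0, 62.4, 86.5]), (0.28, [-90.6, -31.6, 87.2])]
timer2_top [(0.64, [-90.2, 19.8, 92.6]), (0.62, [-107.3, 125.4, 90.1])]
timer3_top [(0.48, [-88.8, -31.0, 87.5])]
stop_top [(0.55, [-89.9, -79.3, 86.1]), (0.53, [-88.8, 59.4, 85.8])]
start_top [(0.5, [-93.1, -129.1, 88.0])]
lid_push [(0.55, [-34.8, 1.3, 121.5])]
rocker_on [(0.67, [-58.0, 238.4, -0.6])]
timer1_top []
timer2_top []
timer3_top [(0.4, [-92.4, -27.5, 86.5])]
stop_top [(0.53, [-92.9, -78.7, 86.6])]
start_top [(0.65, [-89.0, -124.4, 89.4])]
rocker 0.05 [416.  -59.9 298.6]
rocker 0.008 [426.5 -57.6 258. ]
rocker 0 [428.5 -57.1 250.3]
timer2 0.05 [ 454.2 -163.   298.3]
timer2 0.008 [ 464.8 -160.6  257.7]
timer2 0 [ 466.8 -160.2  250. ]
start 0.05 [ 485.4 -300.6  298.3]
start 0.008 [ 495.9 -298.2  257.7]
start 0 [ 497.9 -297.7  250. ]
n [-0.25072719 -0.05680043  0.96638998] rot [  3.29138262 -14.5287477    0.        ]
```

Request:
jog_arm(moves=[{"grip":0,"offset":[-25,12,0],"dr":[0.5,-2,0]},{"grip":0,"offset":[-50,25,0],"dr":[1,-4,0]},{"grip":0,"offset":[-75,38,-5],"dr":[1.5,-6.5,0]},{"grip":0,"offset":[-100,51,-15],"dr":[2,-9,0]},{"grip":0,"offset":[-125,64,-30],"dr":[2.5,-11.5,0]},{"grip":0,"offset":[-145,75,-45],"dr":[3,-13.5,0]},{"grip":0,"offset":[-165,83,-60],"dr":[3.3,-14.5,0]},{"grip":0,"offset":[-165,83,-74],"dr":[3.3,-14.5,0]}])

```text
time_s: 11.7
tool_pos: [0.4129, -0.0585, 0.298]
eef_rot: [-0.111, 0.986, 0.016, 0.127]
force: [0.3, 0.6, -0.5]
grip_width: -0.003
grasp_force: 0.0
```

```bash
python3 - <<'E'
from fit import *
o=env.get_obs(); r=R.from_quat(o["eef_rot"]); z=r.apply([0,0,1]); print(o["time_s"],o["tool_pos"]*1 ,z, r.apply([0,1,0]),"tip box",(Rz.inv().apply(np.array(o["tool_pos"])+.173*z-t)*1000).round(1))
p=env.read_camera("side"); cv2.imwrite("pics/s4.png",cv2.resize(p["frame"][150:350,190:400],None,fx=2.5,fy=2.5))
E
```

```text
11.7 [ 0.41289631 -0.05854268  0.29797693] [ 0.24651168  0.05933976 -0.96732145] [-0.22374449  0.9746439   0.00277002] tip box [-121.   126.6  130.6]
```

View pics/s4.png

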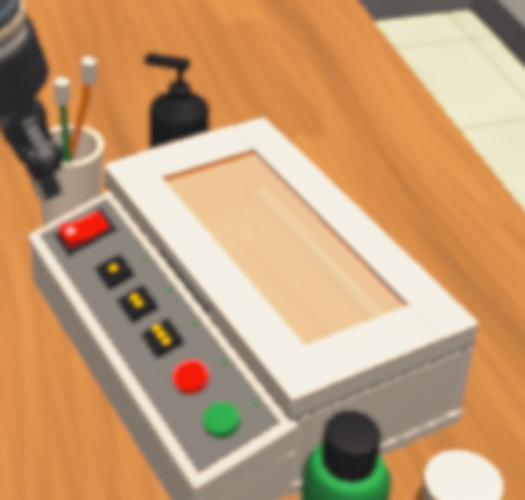

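Request:
jog_arm(moves=[{"grip":0,"offset":[5,0,-10],"dr":[0,0,0]},{"grip":0,"offset":[9,0.5,-22],"dr":[0,0,0]},{"grip":0,"offset":[12,1,-32],"dr":[0,0,0]},{"grip":0,"offset":[13,1,-37],"dr":[0,0,0]},{"grip":0,"offset":[14,1,-40],"dr":[0,0,0]},{"grip":0,"offset":[14.5,1,-42],"dr":[0,0,0]},{"grip":0,"offset":[15,1,-44],"dr":[0,0,0]},{"grip":0,"offset":[15.5,1.5,-46],"dr":[0,0,0]}])

```text
time_s: 12.55
tool_pos: [0.4316, -0.0589, 0.2527]
eef_rot: [-0.111, 0.985, 0.014, 0.129]
force: [-1.2, -0.9, 2.4]
grip_width: 0.001
grasp_force: 1.2
```

Request:
jog_arm(moves=[{"grip":0,"offset":[0.2,0,-0.8],"dr":[0,0,0]},{"grip":0,"offset":[0.4,0,-1.5],"dr":[0,0,0]},{"grip":0,"offset":[0.5,0,-2],"dr":[0,0,0]},{"grip":0,"offset":[0.6,0,-2.5],"dr":[0,0,0]},{"grip":0,"offset":[0.8,0,-3],"dr":[0,0,0]},{"grip":0,"offset":[0.8,0,-3],"dr":[0,0,0]},{"grip":0,"offset":[0.8,0,-3],"dr":[0,0,0]},{"grip":0,"offset":[0.8,0,-3],"dr":[0,0,0]}])

```text
time_s: 13.35
tool_pos: [0.4319, -0.0587, 0.2507]
eef_rot: [-0.111, 0.985, 0.014, 0.129]
force: [-6.6, -2.4, 16.3]
grip_width: 0.002
grasp_force: 8.9
```

```bash
cat > tip.py <<'E'
from fit import *
o=env.get_obs(); r=R.from_quat(o["eef_rot"]); z=r.apply([0,0,1]); b=Rz.inv().apply(np.array(o["tool_pos"])+.173*z-t)
d=b-[-.089,0,.078]; print(o["time_s"],o["tool_pos"],"x' y h mm",(np.array([d@[c,0,s],d[1],d@[-s,0,c]])*1000).round(1),"F along tool",-z@o["force"],o["force"])
E
python3 tip.py
```

```text
13.35 [ 0.43188504 -0.05874993  0.25065933] x' y h mm [-10.9 121.5   8.6] F along tool 17.57601980983466 [-6.62483804 -2.39186694 16.32593337]
```

Request:
jog_arm(moves=[{"grip":0,"offset":[-1,0,4],"dr":[0,0,0]},{"grip":0,"offset":[-3,-1,12],"dr":[0,0,0]},{"grip":0,"offset":[-6,-2,24],"dr":[0,0,0]},{"grip":0,"offset":[-10,-3,38],"dr":[0,0,0]},{"grip":0,"offset":[-12.5,-3,50],"dr":[0,0,0]},{"grip":0,"offset":[-10,-15,58],"dr":[0,0,0]},{"grip":0,"offset":[-2,-40,60],"dr":[0,0,0]},{"grip":0,"offset":[5,-65,60],"dr":[0,0,0]}])

```text
time_s: 14.15
tool_pos: [0.4375, -0.1241, 0.3103]
eef_rot: [-0.112, 0.985, 0.014, 0.129]
force: [0.5, -0.3, -0.5]
grip_width: -0.0
grasp_force: 0.0
```

```bash
python3 tip.py; python3 - <<'E'
from h import *
p=env.read_camera("side"); cv2.imwrite("pics/s5.png",cv2.resize(p["frame"][210:290,190:290],None,fx=5,fy=5,interpolation=cv2.INTER_CUBIC))
E
```

```text
14.15 [ 0.4374871  -0.12405352  0.31026545] x' y h mm [-4.4 56.7 68.5] F along tool -0.6389908223915849 [ 0.50220647 -0.27929883 -0.54726646]
```

View pics/s5.png

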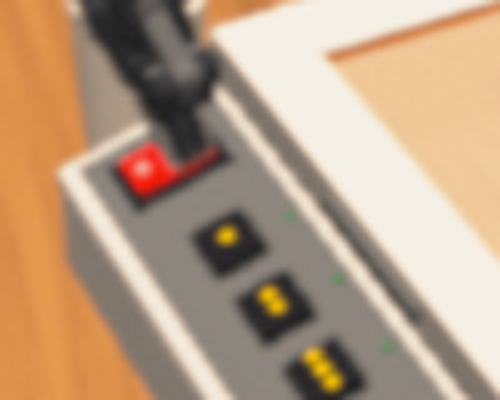

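Request:
jog_arm(moves=[{"grip":0,"offset":[5,-10,0],"dr":[0,0,0]},{"grip":0,"offset":[10,-20,0],"dr":[0,0,0]},{"grip":0,"offset":[14,-30,-3],"dr":[0,0,0]},{"grip":0,"offset":[16.5,-39,-6],"dr":[0,0,0]},{"grip":0,"offset":[16.5,-39,-10],"dr":[0,0,0]},{"grip":0,"offset":[16.5,-39,-12],"dr":[0,0,0]},{"grip":0,"offset":[16.5,-39,-12],"dr":[0,0,0]},{"grip":0,"offset":[16.5,-39,-12],"dr":[0,0,0]}])

```text
time_s: 15.0
tool_pos: [0.4536, -0.1622, 0.2972]
eef_rot: [-0.112, 0.985, 0.015, 0.128]
force: [0.4, 0.4, 0.6]
grip_width: 0.001
grasp_force: 0.0
```

```bash
python3 tip.py; python3 - <<'E'
from h import *
im=[]
for c,(r0,c0) in (("side",(220,195)),("scene",(175,175))):
    p=env.read_camera(c); q=cv2.imread(f"pics/{c}0.png")
    im.append(np.hstack([x[r0:r0+45,c0:c0+60] for x in (q,p["frame"])]))
cv2.imwrite("pics/s6.png",cv2.resize(np.vstack(im),None,fx=6,fy=6,interpolation=cv2.INTER_CUBIC))
E
```

```text
15.0 [ 0.45359462 -0.16223653  0.29722595] x' y h mm [-0.9 16.1 54. ] F along tool 0.5018041773514773 [0.35368308 0.40222105 0.63437653]
```

View pics/s6.png

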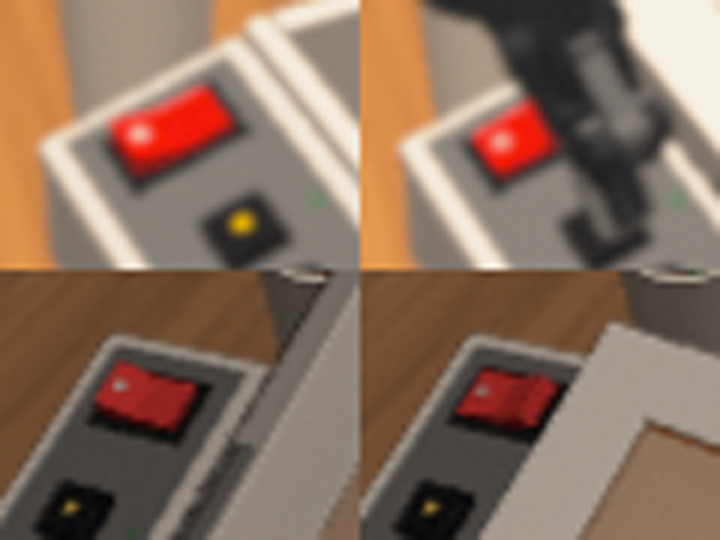

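Request:
jog_arm(moves=[{"grip":0,"offset":[3,0,-10],"dr":[0,0,0]},{"grip":0,"offset":[6,1,-22],"dr":[0,0,0]},{"grip":0,"offset":[9,1,-33],"dr":[0,0,0]},{"grip":0,"offset":[11,1.5,-40],"dr":[0,0,0]},{"grip":0,"offset":[12,2,-42.5],"dr":[0,0,0]},{"grip":0,"offset":[12.5,2,-44],"dr":[0,0,0]},{"grip":0,"offset":[13,2,-45.5],"dr":[0,0,0]},{"grip":0,"offset":[13,2,-47],"dr":[0,0,0]}])

```text
time_s: 15.9
tool_pos: [0.4666, -0.1604, 0.2506]
eef_rot: [-0.111, 0.985, 0.015, 0.129]
force: [-3.9, 1.7, 9.4]
grip_width: 0.002
grasp_force: 5.4
```

```bash
python3 tip.py
```

```text
15.9 [ 0.46661251 -0.1604136   0.2506106 ] x' y h mm [-0.1 15.   5.6] F along tool 9.958793627625177 [-3.92857842  1.6845332   9.38825541]
```

Request:
jog_arm(moves=[{"grip":0,"offset":[0.2,0,-0.8],"dr":[0,0,0]},{"grip":0,"offset":[0.2,0,-0.8],"dr":[0,0,0]},{"grip":0,"offset":[-1,0,5],"dr":[0,0,0]},{"grip":0,"offset":[-4,-1,16],"dr":[0,0,0]},{"grip":0,"offset":[-8,-2,32],"dr":[0,0,0]},{"grip":0,"offset":[-10,-10,50],"dr":[0,0,0]},{"grip":0,"offset":[-6,-30,55],"dr":[0,0,0]},{"grip":0,"offset":[0,-55,58],"dr":[0,0,0]}])

```text
time_s: 16.7
tool_pos: [0.4669, -0.2157, 0.3101]
eef_rot: [-0.112, 0.985, 0.014, 0.129]
force: [0.1, -0.3, -0.6]
grip_width: -0.001
grasp_force: 0.0
```

Request:
jog_arm(moves=[{"grip":0,"offset":[4,-20,0],"dr":[0,0,0]},{"grip":0,"offset":[8,-40,0],"dr":[0,0,0]},{"grip":0,"offset":[13,-60,0],"dr":[0,0,0]},{"grip":0,"offset":[17,-76,-3],"dr":[0,0,0]},{"grip":0,"offset":[19,-85,-6],"dr":[0,0,0]},{"grip":0,"offset":[19,-85,-9],"dr":[0,0,0]},{"grip":0,"offset":[19,-85,-10],"dr":[0,0,0]},{"grip":0,"offset":[19,-85,-10],"dr":[0,0,0]}])

```text
time_s: 17.5
tool_pos: [0.4855, -0.2996, 0.2979]
eef_rot: [-0.112, 0.985, 0.015, 0.128]
force: [-1.2, 0.9, 0.1]
grip_width: 0.001
grasp_force: 0.0
```

```bash
python3 tip.py; python3 - <<'E'
from h import *
im=[]
for c,(r0,c0) in (("side",(200,195)),("scene",(160,110))):
    p=env.read_camera(c); im.append(p["frame"][r0:r0+160,c0:c0+190])
cv2.imwrite("pics/s7.png",cv2.resize(np.hstack(im),None,fx=2,fy=2,interpolation=cv2.INTER_CUBIC))
E
```

```text
17.5 [ 0.48549668 -0.29961111  0.297895  ] x' y h mm [-1.000e-01 -1.247e+02  5.450e+01] F along tool 0.37259943958087055 [-1.20552407  0.85834317  0.12750659]
```

View pics/s7.png

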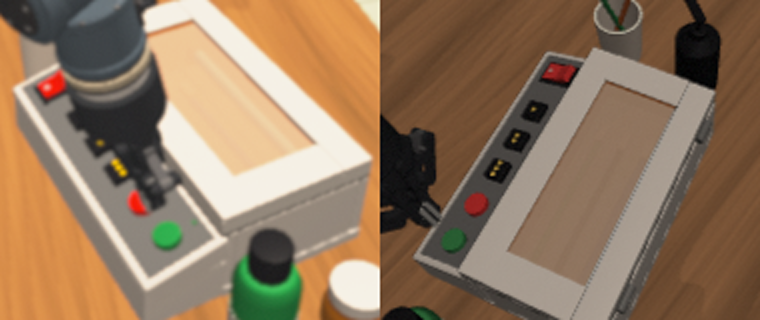

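Request:
jog_arm(moves=[{"grip":0,"offset":[3,0,-10],"dr":[0,0,0]},{"grip":0,"offset":[6,0,-22],"dr":[0,0,0]},{"grip":0,"offset":[8.5,0.5,-33],"dr":[0,0,0]},{"grip":0,"offset":[10,1,-40],"dr":[0,0,0]},{"grip":0,"offset":[11,1,-42.5],"dr":[0,0,0]},{"grip":0,"offset":[11.5,1,-44.5],"dr":[0,0,0]},{"grip":0,"offset":[12,1.5,-46],"dr":[0,0,0]},{"grip":0,"offset":[12,1.5,-47.5],"dr":[0,0,0]}])

```text
time_s: 18.4
tool_pos: [0.4991, -0.2987, 0.2519]
eef_rot: [-0.111, 0.986, 0.014, 0.127]
force: [-1.7, 0.4, 2.4]
grip_width: -0.0
grasp_force: 1.6
```

```bash
python3 tip.py
```

```text
18.4 [ 0.49910491 -0.29865718  0.25186433] x' y h mm [   0.9 -127.3    6.5] F along tool 2.723275565215955 [-1.73903287  0.42292787  2.39415773]
```

Not yet at the stop; press further.

Request:
jog_arm(moves=[{"grip":0,"offset":[0.2,0,-0.8],"dr":[0,0,0]},{"grip":0,"offset":[0.3,0,-1.5],"dr":[0,0,0]},{"grip":0,"offset":[0.5,0,-2.2],"dr":[0,0,0]},{"grip":0,"offset":[0.6,0,-2.8],"dr":[0,0,0]},{"grip":0,"offset":[0.6,0,-2.8],"dr":[0,0,0]},{"grip":0,"offset":[0.6,0,-2.8],"dr":[0,0,0]},{"grip":0,"offset":[0.6,0,-2.8],"dr":[0,0,0]},{"grip":0,"offset":[0.6,0,-2.8],"dr":[0,0,0]}])

```text
time_s: 19.2
tool_pos: [0.4996, -0.2985, 0.2505]
eef_rot: [-0.111, 0.986, 0.014, 0.127]
force: [-7.4, 1.3, 12.5]
grip_width: 0.001
grasp_force: 7.0
```

```bash
python3 tip.py
```

```text
19.2 [ 0.49955335 -0.29851602  0.25054729] x' y h mm [   0.9 -127.2    5.2] F along tool 13.882665148754562 [-7.42258027  1.2960479  12.52637814]
```

Request:
jog_arm(moves=[{"grip":0,"offset":[-1,0,4],"dr":[0,0,0]},{"grip":0,"offset":[-3,-1,12],"dr":[0,0,0]},{"grip":0,"offset":[-6,-2,24],"dr":[0,0,0]},{"grip":0,"offset":[-10,-3,40],"dr":[0,0,0]},{"grip":0,"offset":[-14,-3,60],"dr":[0,0,0]},{"grip":0,"offset":[-18,-3,80],"dr":[0,0,0]},{"grip":0,"offset":[-20,-3,90],"dr":[0,0,0]},{"grip":0,"offset":[-20,-3,90],"dr":[0,0,0]}])

```text
time_s: 20.0
tool_pos: [0.4804, -0.302, 0.3409]
eef_rot: [-0.111, 0.985, 0.012, 0.128]
force: [0.0, -0.5, 0.5]
grip_width: 0.003
grasp_force: 0.0
```

```bash
python3 tip.py; python3 - <<'E'
from h import *
for c in ("side","scene"):
    p,s=spots(c,["lid_push","soap_pump","tumbler","shampoo","cream_jar"]); print(s)
env.job_done()
E
```

```text
20.0 [ 0.48035996 -0.30200061  0.34086021] x' y h mm [   5.7 -127.    97.4] F along tool 0.5354481955502348 [ 0.02087942 -0.52266654  0.5308952 ]
{'lid_push': [(0.88, array([ 0.5672, -0.1486,  0.1211])), (0.39, array([0.491 , 0.0708, 0.004 ]))], 'soap_pump': [], 'tumbler': [(0.68, array([0.4914, 0.0714, 0.0046])), (0.56, array([ 0.4722, -0.0476,  0.0846]))], 'shampoo': [(0.42, array([ 0.4974, -0.1063,  0.0881]))], 'cream_jar': [(0.93, array([ 0.7101, -0.363 ,  0.001 ]))]}
{'lid_push': [(0.75, array([ 0.5687, -0.1517,  0.1207])), (0.43, array([ 0.5383, -0.2864,  0.0881]))], 'soap_pump': [(0.63, array([0.6038, 0.0977, 0.0029])), (0.39, array([ 0.5649, -0.1531,  0.1189]))], 'tumbler': [(0.7, array([ 0.4907,  0.0729, -0.0015]))], 'shampoo': [(0.9, array([ 0.5986, -0.3838, -0.0008]))], 'cream_jar': [(0.64, array([ 7.073e-01, -3.649e-01, -2.000e-04])), (0.64, array([ 0.5161, -0.1619,  0.0793]))]}
the job is handed in; nothing more can be done
```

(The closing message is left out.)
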